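# Blind-stamp a mounted print in the hand embossing press

## Task

Take the mounted print off its drying rest and slide it, blank margin first, into the embossing press along the side fence until it butts squarely against the back gauge, without pushing the gauge out of its setting. Let go of the print, press the black plunger knob smoothly down until it bottoms on its stop and lean on it there with about 20 N for a second (never slam or overload it), then let it spring fully back up. Draw the print out and lay it, face up, squarely across the two battens of the empty rest, leaving the other things on the table alone.

Things in the scene. Friction and masses are not known exactly. Their poses are not given: they have to be found in the camera images.
- print_mid (a point): Centre (half-way through its thickness) of the mounted print: stiff white foam board 180 x 60 x 5 mm, 60 g, a black charcoal figure on its upper face. x runs along its length to the end with the blank white margin, z up out of the printed face. It starts across the battens of rest_in, margin end away from the robot; grip it across its 60 mm width, near the middle.
- print_nose (a point): Middle of the short edge at the blank-margin end of the print, half-way through its thickness, 90 mm along +x from print_mid; same axes.
- press: Green hand press, bolted down. Origin on the table below the plunger; x points into the throat, y to the side fence, z up. Ram guide 50 mm across, 66 to 118 mm high, at the origin; column behind x = +60 mm; base plate 14 mm high from x = -48 mm; foot 50 mm wide, 30 mm high at x = -148 to -132 mm. The die, when up, leaves 17 mm free above the bed.
- bed_front (a point): Front end of the press's aluminium feed bar, middle of its top, the bed: 40 mm above the table, x = -150 mm from the press origin; axes as the press. The bar is 34 mm wide, narrower than the print, which slides on it with its long edges overhanging, so that fingers fit beside the bar.
- fence (a point): Front end of the guiding face of the steel side fence, at bed height, 45 mm before and 30 mm to the side (+y) of the plunger axis; axes as the press. The face runs straight from here 58 mm into the throat and rises 14 mm above the bed; a flare in front leads outwards 6 mm over 15 mm.
- gauge_face (a point): Middle of the front face of the back gauge, a steel bar in the throat, 2.5 mm above the bed; axes as the press. It is set 13 to 27 mm behind the plunger axis (it varies) in a clamp that slips under about 25 N. With the print home, print_nose meets this point: margin edge on the gauge, long edge on the fence, print parallel to the press.
- knob_top (a point): Top of the plunger's round black palm knob (slightly domed, 44 mm across), on the plunger axis, 165 mm above the table when up.
- plunger (a joint): Travel of the sprung plunger: 0 = up, growing downwards; it bottoms, collar on ram guide, after about 12 mm. The spring takes about 5 N to start and 9 N just before bottoming; then the stop is rigid and only the force rises. A clean mark needs it bottomed with 15 N or more on the knob for half a second; over 30 N on the knob damages the die.
- rest_in: Wooden drying rest on which the print starts, fixed. Origin on the table at its centre. Two battens 14 mm thick, 78 mm long (along y), 36 mm high at x = -64 and +64 mm, joined by a spine 18 mm wide and 10 mm high along x.
- rest_out: The same kind of rest, empty, where the stamped print goes: centred on its battens, long side along the rest's x axis (either way round), its middle then 38.5 mm above the table.
- tape: Roll of yellow masking tape, 90 mm across, 24 mm high, lying flat; not part of the job. Origin at the centre of its underside.
- sponge: Yellow and green sponge, 80 x 50 x 30 mm; not part of the job. Origin at the centre of its underside.
- brush: Flat brush with steel ferrule, 190 mm long, 44 mm wide, 15 mm thick, lying down; not part of the job. Origin at the centre of its underside (near the middle of its length).
- jar: Glass jar of pencils, 72 mm across, 160 mm high with the pencils; not part of the job. Origin at the centre of its underside.
- weight: Steel paperweight, 60 x 60 mm, 37 mm high with its brass knob; not part of the job. Origin at the centre of its underside.
- powder_tin: Closed aluminium tin, 76 mm across, 45 mm high; not part of the job. Origin at the centre of its underside.
- folder: Ivory-coloured bone folder, 150 x 22 x 6 mm; not part of the job. Origin at the centre of its underside.

How it is judged:
By the outcome, as a careful person would: the job done as asked, in the order asked, and still so for the second after the job is handed in, with the robot touching nothing.
It also fails if it takes over 72 s, if anything falls off the work surface, if the arm or the gripper's body presses on something with over 40 N, if the wrist force passes 120 N, or if a joint passes its speed limit or range.

## Robot

A 7-joint arm with a two-finger parallel gripper is mounted at the origin on the work surface. World frame = base frame: x ahead of the robot, y to its left, z up, the work surface at z = 0. Lengths are in m, angles in rad, forces in N, time in s.
With the tool pointing down it reaches from about 0.4 to 0.9 m from the base axis. Payload 5.5 kg.
Tool frame: the origin (TCP) lies on the centre line of the jaws, within the pads' length; the fingertips stand 17 mm ahead of it and the grasp point (between the pads) lies 2 mm behind it; y points along the fingers, x is the direction in which the jaws open and shut, and the axes are right-handed (so a half turn about y gives the same grasp; the last joint's range is limited). The gripper opens to 92 mm and grips with 3 to 60 N. Pads are 19 mm wide; open, the fingers measure 130 mm over their backs; the gripper's body (75 mm by 190 mm) begins 47 mm behind the grasp point.
Start: joints at [1.553, 0.501, -0.427, 1.55, 0.221, 1.138, -0.21], TCP at [0.18, -0.625, 0.244] pointing down, gripper open.
Joint ranges: [-2.88, 2.88], [-0.31, 2.03], [-1.54, 1.56], [0.2, 2.42], [-1.41, 4.55], [0.19, 2.02], [-2.57, 2.57]. Speed limits (rad/s): [2.57, 2.57, 3.14, 3.14, 3.14, 3.14, 3.14].

## Interface

Orientations are given as a unit quaternion [w, x, y, z].
In Python, from plant import bot, optics, ticket, models gives the robot as it stands.
- The arm moves only by the tool send_rows, never from a script. Its argument "deltas" is a list that holds one entry, the list of rows, each a list of 5 numbers: the shift along the tool's x, y, z in m, then the turn about the tool's y in degrees, then the opening, from 0 (shut) to 1 (fully open). In form: [[[x, y, z, spin, jaw], ...]]. A call has 1 to 10 rows; each row shifts and turns the commanded pose from where the row before left it, along the tool's axes as they then stand; what a row does not reach is not made up. A row lasts 1/10 s, in which the tool goes at most 50 mm and 8.59 degrees, less where a joint would pass 70% of its speed; a pose out of reach is approached as far as the arm can. A call with a gripper value outside its range is refused whole. The fingers move at their own pace and stop on an object; "squeeze" is the grip in N (left out, the last holds). Time passes only in rows, so rows that do not move let the fingers close. It gives the time, the measured TCP pose, the force and the opening at its end, in the units of the state.
- bot.observe(): the state, without advancing time (a new reading comes with each control period).
- optics.capture(name): name is "side" or "top"; returns a dict with "color" (400x640x3 uint8, red, green, blue), "z_map" (400x640 float32, m along the optical axis (not along the pixel's ray), 0 where there is no reading), "fx", "fy", "cx", "cy" (pixels), "position" and "attitude" of the camera in the world. Camera axes: x right, y down, z forward; pixel columns grow to the right and rows downward; lengths in m; the calibration is good to about 2 mm. A picture is of the moment at which its call begins.
- ticket.sign_off(): hands the job in, once; it reports no verdict.
Trained networks look in the newest picture that a camera, given by its name, has taken for a name from the list of things; names that differ only in an ending like _2 or _b are one class to them, and where a whole thing is asked for, a point or a joint stands for the part that bears it (a point fixed in the world has none). Each returns a list of dicts, best first, with "conf" (0 to 1); they miss things now and then, are a little off and sometimes report something else, mostly with a low value. They report only what shows in the picture. A call takes as long as a camera call.
- models.regions_of(camera, label): "region" (400x640 bool, what is visible of it) and "box" ([left, top, right, bottom] in pixels, round what is visible of it).
- models.spot_point(camera, label): "centre" ([column, row] in pixels: a listed point, or the origin of a listed thing).
The state is a dict: "time": time; "qpos": joint angles; "dq": joint speeds; "tau": joint torques, N m; "position": TCP position; "ee_rot": TCP orientation; "force": force on the tool from outside, world axes, zero at the start; "wrist_torque": the same for the moment, N m; "width": finger opening in m.
Only numpy, scipy, OpenCV 4.12 (cv2) and the standard library are available. Lean on these libraries where they do the work, as an engineer would, in place of code of your own. Each camera call takes 0.05 s, during which the arm holds its last target. There are 200 camera calls.

## Working session

There is one attempt and no reset: what is moved stays moved. The work goes in short steps, Python scripts to look and compute and a tool call to move; the robot and the scene stay as the last step left them, time stands still between calls to the robot, and variables do not carry over. Pictures are saved under pics/ and viewed, about 8 in all and at most 12, crops included, and the job is handed in when it is done.

Besides the shell and the picture viewer there is one more tool, called after "Emit:" by a JSON object that holds its "api" and its "payload". send_rows: Moves the arm, as the interface text tells. Its arguments: {"type":"object","properties":{"deltas":{"type":"array"},"squeeze":{"type":"number"}},"required":["deltas"]}

```bash
ls; mkdir -p pics; cat > h.py <<'E'
import numpy as np, cv2
from scipy.spatial.transform import Rotation as R
from plant import bot, optics, ticket, models
def rot(q): return R.from_quat([q[1],q[2],q[3],q[0]]).as_matrix()
def w(c,u,v,z):
    d=np.array([(u-c['cx'])/c['fx']*z,(v-c['cy'])/c['fy']*z,z]); return rot(c['attitude'])@d+np.array(c['position'])
def cloud(c):
    v,u=np.mgrid[0:400,0:640]; z=c['z_map']
    d=np.stack([(u-c['cx'])/c['fx']*z,(v-c['cy'])/c['fy']*z,z],-1); return d@rot(c['attitude']).T+np.array(c['position'])
def onplane(c,u,v,h):
    d=rot(c['attitude'])@np.array([(u-c['cx'])/c['fx'],(v-c['cy'])/c['fy'],1]); p=np.array(c['position']); return p+d*(h-p[2])/d[2]
E
python3 - <<'E'
from h import *
np.set_printoptions(precision=4,suppress=True)
s=bot.observe(); print({k:np.round(s[k],3) for k in s}); print(rot(s['ee_rot']))
ims=[]
for n in ['top','side']:
    c=optics.capture(n); print(n,c['position'],rot(c['attitude']).tolist(),c['fx'])
    cv2.imwrite(f'pics/{n}0.png',c['color'][:,:,::-1])
    P=cloud(c); np.save(n+'_P.npy',P)
    for l,h in [('print_mid',.0385),('print_nose',.0385),('bed_front',.04),('fence',.04),('gauge_face',.0425),('knob_top',.165),('press',0),('rest_in',0),('rest_out',0),('tape',0),('sponge',0),('jar',0),('brush',0),('weight',0),('powder_tin',0),('folder',0)]:
        for r in models.spot_point(n,l)[:2]:
            u,v=r['centre']; print(l,round(r['conf'],2),np.round([u,v]),onplane(c,u,v,h)[:2], P[int(np.clip(v,0,399)),int(np.clip(u,0,639))])
E
```

```text
pics
{'time': np.float64(0.0), 'qpos': array([ 1.553,  0.502, -0.427,  1.551,  0.221,  1.138, -0.21 ]), 'dq': array([ 0.001, -0.   , -0.001,  0.   ,  0.   , -0.001,  0.   ]), 'tau': array([  0.001, -56.659,  -5.816, -27.911,  -0.069,   0.031,   0.   ]), 'position': array([ 0.18 , -0.624,  0.243]), 'ee_rot': array([ 0.565, -0.565,  0.426, -0.425]), 'force': array([0.205, 1.394, 0.754]), 'wrist_torque': array([ 0.029, -0.016,  0.006]), 'width': np.float64(0.092)}
[[ 0.2772 -0.0005  0.9608]
 [-0.9608  0.0019  0.2772]
 [-0.002  -1.      0.0001]]
top [0.2921 0.0351 1.3415] [[-0.0154314367558742, -0.9883162996995617, 0.15163364569849103], [-0.9998294793204155, 0.013713766040745385, -0.012367089505883291], [0.010143127797493476, -0.15179863098574292, -0.9883593944458351]] 422.1550613929704
print_mid 0.78 [426. 210.] [ 0.4574 -0.312 ] [ 0.4578 -0.3083  0.0457]
print_mid 0.19 [241. 145.] [0.6761 0.2659] [ 0.6902  0.2757 -0.0003]
print_nose 0.85 [419. 181.] [ 0.5521 -0.2975] [ 0.5629 -0.3072 -0.0041]
print_nose 0.41 [420. 209.] [ 0.463  -0.2957] [ 0.465  -0.2943  0.0407]
bed_front 0.9 [324. 20
[... 1840 characters left out ...]
 [ 0.6285 -0.0104] [0.604  0.0259 0.0313]
rest_in 0.5 [375. 194.] [ 0.4846 -0.3043] [ 0.481  -0.2949  0.0098]
rest_out 0.94 [283. 268.] [0.4888 0.2852] [0.4887 0.2881 0.0033]
tape 0.52 [246. 245.] [0.6707 0.2678] [0.6558 0.2816 0.0192]
sponge 0.51 [325. 181.] [ 0.7183 -0.2648] [ 0.6968 -0.23    0.0267]
jar 0.7 [365. 172.] [ 0.6196 -0.445 ] [ 0.6036 -0.4142  0.0221]
brush 0.49 [403. 186.] [ 0.4209 -0.4366] [ 0.4209 -0.4312  0.0065]
weight 0.61 [426. 200.] [ 0.2907 -0.388 ] [ 0.2806 -0.3549  0.0219]
weight 0.51 [304. 173.] [ 0.8346 -0.2654] [ 0.7918 -0.2057  0.0446]
powder_tin 0.78 [221. 278.] [0.6141 0.4375] [0.5861 0.4618 0.0336]
folder 0.74 [266. 322.] [0.3797 0.4861] [0.3792 0.4882 0.0054]
```

```bash
python3 - <<'E'
import cv2,numpy as np
t=cv2.imread('pics/top0.png'); s=cv2.imread('pics/side0.png')
cv2.imwrite('pics/a.png',cv2.resize(t[120:280,160:480],None,fx=2.5,fy=2.5,interpolation=cv2.INTER_CUBIC))
cv2.imwrite('pics/b.png',cv2.resize(s[150:300,220:420],None,fx=4,fy=4,interpolation=cv2.INTER_CUBIC))
E
```

```text
(no output)
```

View pics/a.png

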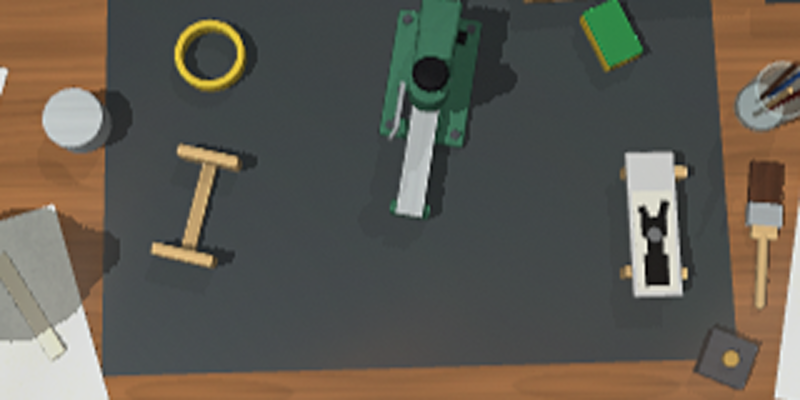

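View pics/b.png

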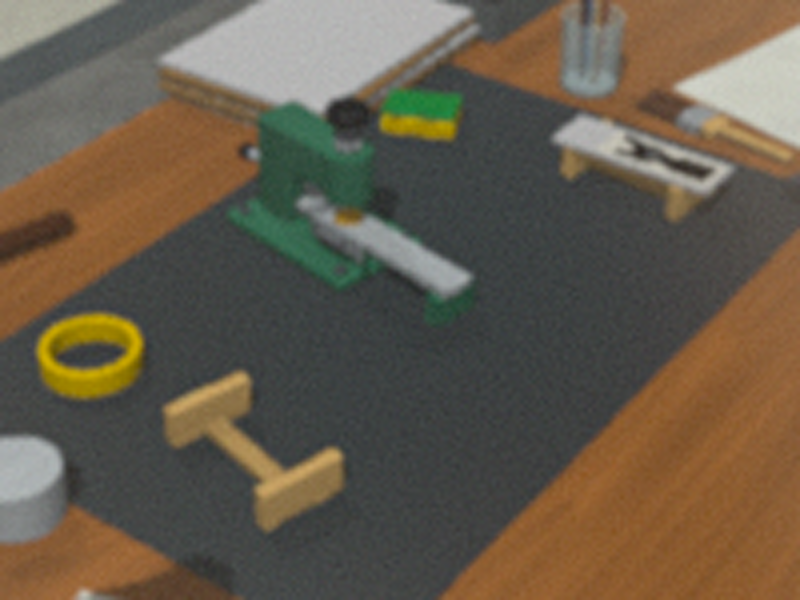

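```bash
cat > m.py <<'E'
from h import *
np.set_printoptions(precision=4,suppress=True)
def proj_mask(c,mask,h):
    cs,_=cv2.findContours(cv2.resize(mask.astype(np.uint8)*255,None,fx=4,fy=4,interpolation=cv2.INTER_LINEAR).__gt__(127).astype(np.uint8),cv2.RETR_EXTERNAL,cv2.CHAIN_APPROX_NONE)
    k=max(cs,key=cv2.contourArea)[:,0,:]
    return np.array([onplane(c,(u+.5)/4-.5,(v+.5)/4-.5,h)[:2] for u,v in k])
def rect(pts):
    (cx,cy),(a,b),t=cv2.minAreaRect((pts*1000).astype(np.float32)); 
    if a<b: a,b,t=b,a,t+90
    t=(t+90)%180-90
    return np.round([cx,cy,a,b,t],1)
def bright(c,c0,rad,h,sat=45,lo=110):
    P=cloud(c); hsv=cv2.cvtColor(c['color'],cv2.COLOR_RGB2HSV)
    m=(hsv[...,1]<sat)&(hsv[...,2]>lo)
    v,u=np.mgrid[0:400,0:640]; d=np.hypot(P[...,0]-c0[0],P[...,1]-c0[1])
    return m&(d<rad)&(abs(P[...,2]-h)<.02)
E
cat > m1.py <<'E'
from m import *
for n in ['top','side']:
    c=optics.capture(n);P=cloud(c)
    for l,h in [('print_mid',.041),('rest_out',.036)]:
        for r in models.regions_of(n,l)[:1]: 
            print(n,l,r['conf'],r['box'],rect(proj_mask(c,r['region'],h)), 'medz',np.median(P[r['region']][:,2]))
            if l=='rest_out':
                m=r['region']&(P[...,2]>.026)&(P[...,2]<.05); 
                q=np.argwhere(m); X=np.array([onplane(c,u,v,.036)[:2] for v,u in q])
                _,lab,cen=cv2.kmeans(X.astype(np.float32),2,None,(3,50,1e-6),5,0)
                for k in (0,1): print('  batten',rect(X[lab[:,0]==k]))
    m=bright(c,(.46,-.305),.12,.041); print('print bright',m.sum(),rect(proj_mask(c,m,.041)))
    m=bright(c,(.53,.0),.075,.04); X=proj_mask(c,m,.04); print('bed',m.sum(),rect(X))
    # knob
    hsv=cv2.cvtColor(c['color'],cv2.COLOR_RGB2HSV)
    for r in models.regions_of(n,'knob_top')[:1]: print('plunger',r['box'],r['conf'])
    m=(hsv[...,2]<60)&(abs(P[...,2]-.16)<.02)&(np.hypot(P[...,0]-.63,P[...,1]+.02)<.06)
    if m.sum(): X=proj_mask(c,m,.160); print('knob',m.sum(),rect(X),np.median(P[m],0), cv2.minEnclosingCircle((X*1000).astype(np.float32)))
E
python3 m1.py
```

```text
top print_mid 0.79 [407.9, 180.8, 434.3, 237.0] [ 462.7 -297.1  178.5   63.2    0.4] medz 0.04185010909407261
top rest_out 0.58 [220.5, 176.7, 257.6, 227.2] [493.  272.6 151.4  83.2 -12.4] medz 0.013384209053430296
  batten [433.2 288.   76.3  14.4  76.2]
  batten [557.  258.8  78.2  15.3  76.1]
print bright 853 [ 462.6 -297.1  180.    63.5    0.7]
bed 449 [540.4  -3.4 130.1  36.3  -9.9]
plunger [325.6, 140.6, 338.3, 154.8] 0.54
knob 163 [623.  -18.3  42.6  41.   89. ] [ 0.6237 -0.018   0.1625] ((624.8972778320312, -17.853378295898438), 22.610111236572266)
side print_mid 0.76 [359.9, 182.0, 398.7, 198.8] [ 460.4 -291.4  179.4   63.3    2.5] medz 0.04148981958946596
side rest_out 0.7 [260.9, 245.9, 307.0, 282.5] [481.9 294.1 175.   92.  -14.9] medz 0.018632273732632265
  batten [552.6 269.8  78.2  22.   74.8]
  batten [429.8 301.5  76.6  22.7  74.9]
print bright 298 [ 459.9 -294.4  186.7   74.5    0.5]
bed 196 [542.3   1.3 144.6  42.9  -8.3]
knob 61 [618.2  -9.2  58.   35.9 -52.5] [ 0.616  -0.0078  0.1608] ((619.4163208007812, -8.20296859741211), 29.9509220123291)
```

```bash
cat > fit.py <<'E'
from m import *
from scipy.optimize import minimize
def pix(c,X):
    p=(np.asarray(X)-np.array(c['position']))@rot(c['attitude'])
    return np.stack([p[:,0]/p[:,2]*c['fx']+c['cx'],p[:,1]/p[:,2]*c['fy']+c['cy']],-1)
def boxpts(x,y,yaw,x0,x1,y0,y1,z0,z1):
    cs,sn=np.cos(yaw),np.sin(yaw)
    return np.array([[x+cs*a-sn*b,y+sn*a+cs*b,z] for a in(x0,x1) for b in(y0,y1) for z in(z0,z1)])
def sil(c,X,S=8,win=None):
    h=cv2.convexHull(((pix(c,X)+.5)*S).astype(np.float32))[:,0]-np.array(win[:2])*S
    im=np.zeros(((win[3]-win[1])*S,(win[2]-win[0])*S),np.uint8)
    cv2.fillConvexPoly(im,np.round(h*16).astype(np.int32),255,shift=4)
    return cv2.resize(im,(win[2]-win[0],win[3]-win[1]),interpolation=cv2.INTER_AREA)/255.
def fitbox(c,gray,win,p0,dims,fixed_x=False):
    """fit brightness image patch = a + b*coverage"""
    g=gray[win[1]:win[3],win[0]:win[2]].astype(float)
    def cost(p):
        s=sil(c,boxpts(p[0]/1e3,p[1]/1e3,np.radians(p[2]),*dims),win=win)
        return ((g-s)**2).mean()
    r=minimize(cost,p0,method='Nelder-Mead',options=dict(initial_simplex=np.array([p0]+[np.array(p0)+d for d in np.diag([6,6,4.])]),xatol=.02,fatol=1e-7))
    return r.x,r.fun
E
cat > m2.py <<'E'
from fit import *
for n in ['top','side']:
    c=optics.capture(n); P=cloud(c)
    m=bright(c,(.46,-.297),.13,.041).astype(np.uint8); m=cv2.morphologyEx(m,cv2.MORPH_CLOSE,np.ones((7,7)))
    v,u=np.nonzero(m); win=[u.min()-5,v.min()-5,u.max()+6,v.max()+6]
    print(n,'print',fitbox(c,m,win,[461,-297,3],(-.09,.09,-.03,.03,.036,.041)))
    g=c['color'].astype(float)
    m=bright(c,(.53,.0),.12,.04)
    # bed: cut patch, front 85 mm only
    X=np.stack([P[...,0]-.475,P[...,1]-.005],-1); a=np.radians(-9); s=X@[np.cos(a),np.sin(a)]
    mm=(m&(s<.085)).astype(np.uint8); v,u=np.nonzero(mm); win=[u.min()-4,v.min()-4,u.max()+5,v.max()+5]
    print(n,'bed',fitbox(c,mm,win,[475,4,-9],(0,.085,-.017,.017,.034,.04)), mm.sum())
    for r in models.regions_of(n,'rest_out')[:1]:
        for nm,sx in(('near',-1),('far',1)):
            cen=np.array([.495,.273])+sx*.064*np.array([np.cos(np.radians(-14)),np.sin(np.radians(-14))])
            mm=r['region']&(np.hypot(P[...,0]-cen[0],P[...,1]-cen[1])<.05)&(P[...,2]>.0 if n=='side' else P[...,2]>.02)
            mm=mm.astype(np.uint8); v,u=np.nonzero(mm); win=[u.min()-4,v.min()-4,u.max()+5,v.max()+5]
            print(n,nm,fitbox(c,mm,win,[cen[0]*1e3,cen[1]*1e3,-14],(-.007,.007,-.039,.039,.0 if n=='side' else .015,.036)))
c=optics.capture('top')
E
python3 m2.py
```

```text
top print (array([ 463.0598, -297.4754,    0.7223]), np.float64(0.06075929116780225))
top bed (array([477.2746,   8.0133,  -9.9974]), np.float64(0.01683260061626242)) 282
top near (array([434.2277, 290.3096, -13.5335]), np.float64(0.010903599168746057))
top far (array([558.6754, 259.1051, -13.8912]), np.float64(0.019017860263535004))
side print (array([ 461.6767, -296.5056,    0.0849]), np.float64(0.009793053953607588))
side bed (array([478.3391,   9.7105, -10.6455]), np.float64(0.024104404288948694)) 131
side near (array([434.5679, 293.0071, -12.4074]), np.float64(0.050116237344611056))
side far (array([557.1521, 263.4141, -12.1353]), np.float64(0.07458397016683618))
```

Emit:
{"api": "send_rows", "payload": {"deltas": [[[0,0,0,7.8,1],[0,0,0,7.8,1],[-0.036,0.01,0.0295,0,1],[-0.036,0.01,0.0295,0,1],[-0.036,0.01,0.0295,0,1],[-0.036,0.01,0.0295,0,1],[-0.036,0.01,0.0295,0,1],[-0.036,0.01,0.0295,0,1],[-0.036,0.01,0.0295,0,1],[-0.036,0.01,0.0295,0,1]]], "squeeze": 12}}

```text
time: 3.35
position: [0.4147, -0.3332, 0.1637]
ee_rot: [-0.502, 0.502, -0.498, 0.498]
force: [0.2, -1.1, -0.2]
width: 0.0915
```

```bash
cat > go.py <<'E'
import sys
from h import *
def psi(s): M=rot(s['ee_rot']); return np.degrees(np.arctan2(M[1,2],M[0,2]))
def go(x,y,z,yaw,s=None):
    s=s or bot.observe(); p=psi(s); sp=(p-yaw+180)%360-180; a=np.radians(yaw); d=np.array([x,y,z])-s['position']
    print('t',round(float(s['time']),1),'pos',np.round(s['position'],4),'psi',round(p,2),'F',np.round(s['force'],2),'w',round(float(s['width']),4),
     '\n spin first',round(sp,2),'then tool d',np.round([d[0]*np.sin(a)-d[1]*np.cos(a),-d[2],d[0]*np.cos(a)+d[1]*np.sin(a)],4))
if __name__=='__main__': go(*map(float,sys.argv[1:5]))
E
python3 go.py .4425 -.297 .0365 .5
```

```text
t 3.4 pos [ 0.4147 -0.3332  0.1637] psi 0.47 F [ 0.21 -1.08 -0.22] w 0.0915 
 spin first -0.03 then tool d [-0.036   0.1272  0.0281]
```

Emit:
{"api": "send_rows", "payload": {"deltas": [[[-0.036,0,0.028,0,1],[0,0.03,0,0,1],[0,0.03,0,0,1],[0,0.03,0,0,1],[0,0.03,0,0,1],[0,0.007,0,0,1],[0,0,0,0,1]]]}}

```text
time: 4.05
position: [0.4408, -0.2977, 0.036]
ee_rot: [-0.502, 0.502, -0.499, 0.497]
force: [0.3, 0.4, 0.9]
width: 0.0923
```

```bash
python3 go.py .4425 -.297 .0365 .5; python3 - <<'E'
from h import *
c=optics.capture('side'); cv2.imwrite('pics/c.png',cv2.resize(c['color'][130:230,300:440,::-1],None,fx=5,fy=5,interpolation=cv2.INTER_CUBIC))
E
```

```text
t 4.0 pos [ 0.4408 -0.2977  0.036 ] psi 0.51 F [0.26 0.43 0.88] w 0.0923 
 spin first 0.01 then tool d [-0.0007 -0.0005  0.0017]
```

View pics/c.png

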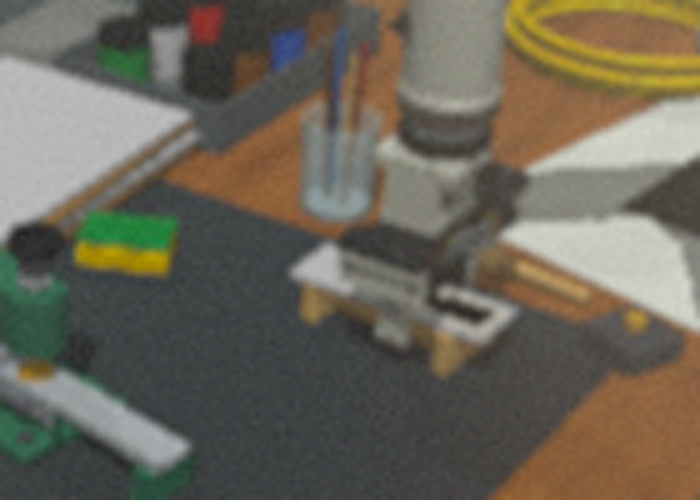

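Emit:
{"api": "send_rows", "payload": {"deltas": [[[0,0,0,0,0.6],[0,0,0,0,0.5],[0,0,0,0,0.4],[0,0,0,0,0.4],[0,0,0,0,0.4],[0,0,0,0,0.4],[0,-0.005,0,0,0.4],[0,-0.015,0,0,0.4],[0,-0.02,0,0,0.4],[0,-0.02,0,0,0.4]]], "squeeze": 12}}

```text
time: 5.1
position: [0.4413, -0.2981, 0.098]
ee_rot: [0.502, -0.502, 0.498, -0.498]
force: [0.2, 0.2, -0.1]
width: 0.0599
```

```bash
python3 - <<'E'
from fit import *
from go import go
a=np.radians(-10); x0,y0=.625,-.018
def pw(x,y): return x0+x*np.cos(a)-y*np.sin(a), y0+x*np.sin(a)+y*np.cos(a)
s=bot.observe()
for n in ['top','side']:
    c=optics.capture(n); m=bright(c,(.46,-.297),.13,s['position'][2]+.002).astype(np.uint8)
    print(n,rect(proj_mask(c,m,s['position'][2]+.005)))
go(*pw(-.18,-.003),.11,-10); print(pw(-.18,-.003))
E
```

```text
top [ 519.9 -297.4   63.1   62.7   -0.8]
side [ 407.8 -302.7   76.5   74.   -89.6]
t 5.2 pos [ 0.4434 -0.2995  0.1   ] psi 0.49 F [ 0.64  0.16 -0.36] w 0.0599 
 spin first 10.49 then tool d [-0.3057 -0.01   -0.0501]
(np.float64(0.4472136599248018), np.float64(0.010302248721010838))
```

Emit:
{"api": "send_rows", "payload": {"deltas": [[[0,0,0,5.25,0.4],[0,0,0,5.25,0.4],[-0.022,-0.001,-0.0036,0,0.4],[-0.044,-0.0015,-0.0072,0,0.4],[-0.044,-0.0015,-0.0072,0,0.4],[-0.044,-0.0015,-0.0072,0,0.4],[-0.044,-0.0015,-0.0072,0,0.4],[-0.044,-0.0015,-0.0072,0,0.4],[-0.044,-0.0015,-0.0072,0,0.4],[-0.02,0,-0.0036,0,0.4]]]}}

```text
time: 6.2
position: [0.4447, 0.0163, 0.1071]
ee_rot: [0.456, -0.455, 0.541, -0.54]
force: [0.6, -0.3, 0.2]
width: 0.0594
```

Emit:
{"api": "send_rows", "payload": {"deltas": [[[0,0,0,0,0.4],[0,0,0,0,0.4]]]}}

```text
time: 6.4
position: [0.4447, 0.0117, 0.1066]
ee_rot: [-0.455, 0.455, -0.541, 0.541]
force: [-0.2, -0.3, -0.4]
width: 0.0598
```

```bash
python3 - <<'E'
from fit import *
from go import go
a=np.radians(-10); x0,y0=.625,-.018
def pw(x,y): return x0+x*np.cos(a)-y*np.sin(a), y0+x*np.sin(a)+y*np.cos(a)
go(*pw(-.18,-.0015),.0425,-10)
s=bot.observe(); z=s['position'][2]+.0045
ims=[]
for n in ['top','side']:
    c=optics.capture(n); np.save(f'{n}_lift.npy',c['color'])
    w0=[290,140,370,215] if n=='top' else [270,160,390,250]
    k=6 if n=='top' else 5
    ims.append(cv2.resize(c['color'][w0[1]:w0[3],w0[0]:w0[2],::-1],(390,400)  if n=='top' else (400,400),interpolation=cv2.INTER_CUBIC))
cv2.imwrite('pics/d.png',np.hstack(ims))
E
```

```text
t 6.4 pos [0.4447 0.0117 0.1066] psi -9.94 F [-0.18 -0.32 -0.44] w 0.0598 
 spin first 0.06 then tool d [-0.0005  0.0641  0.0027]
```

View pics/d.png

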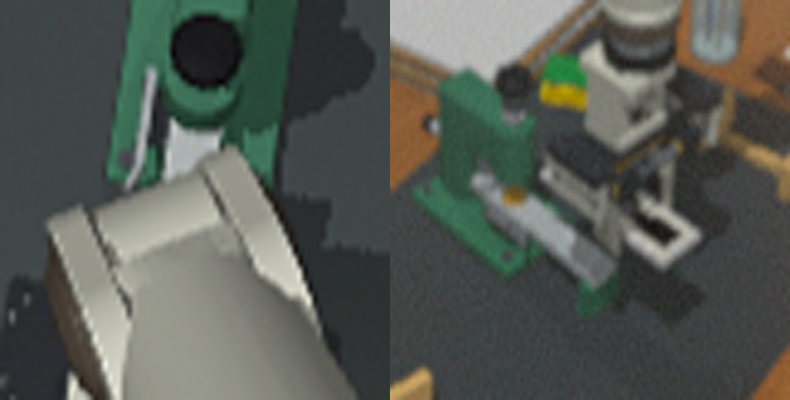

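Emit:
{"api": "send_rows", "payload": {"deltas": [[[0,0.02,0,0,0.4],[0,0.02,0,0,0.4],[0,0.014,0,0,0.4],[0,0.008,0,0,0.4],[0,0.002,0.001,0,0.4],[0,0,0,0,0.4]]]}}

```text
time: 7.1
position: [0.4462, 0.0111, 0.0428]
ee_rot: [-0.454, 0.454, -0.542, 0.542]
force: [0.4, 0.5, -0.3]
width: 0.0599
```

```bash
python3 - <<'E'
from fit import *
from go import go
a=np.radians(-10); x0,y0=.625,-.018
def pw(x,y): return x0+x*np.cos(a)-y*np.sin(a), y0+x*np.sin(a)+y*np.cos(a)
go(*pw(-.115,-.0015),.0425,-10)
E
```

```text
t 7.1 pos [0.4462 0.0111 0.0428] psi -10.07 F [ 0.44  0.51 -0.27] w 0.0599 
 spin first -0.07 then tool d [-0.0009  0.0003  0.0661]
```

Emit:
{"api": "send_rows", "payload": {"deltas": [[[0,0,0.005,0,0.4],[0,0,0.007,0,0.4],[0,0,0.007,0,0.4],[0,0,0.007,0,0.4],[0,0,0.007,0,0.4],[0,0,0.005,0,0.4]]]}}

```text
time: 7.7
position: [0.4843, 0.0049, 0.0428]
ee_rot: [-0.455, 0.454, -0.542, 0.542]
force: [0.1, -0.6, -0.6]
width: 0.0599
```

Emit:
{"api": "send_rows", "payload": {"deltas": [[[0,0,0.005,0,0.4],[0,0,0.007,0,0.4],[0,0,0.007,0,0.4],[0,0,0.004,0,0.4],[0,0,0,0,0.4]]]}}

```text
time: 8.2
position: [0.5068, 0.0009, 0.0428]
ee_rot: [-0.455, 0.454, -0.542, 0.542]
force: [0.1, 0.6, -1.4]
width: 0.0595
```

```bash
python3 - <<'E'
from fit import *
from go import go
a=np.radians(-10); x0,y0=.625,-.018
def pw(x,y): return x0+x*np.cos(a)-y*np.sin(a), y0+x*np.sin(a)+y*np.cos(a)
go(*pw(-.100,-.0015),.0425,-10)
print(bot.observe()['wrist_torque'])
E
```

```text
t 8.2 pos [0.5068 0.0009 0.0428] psi -10.03 F [ 0.08  0.58 -1.42] w 0.0595 
 spin first -0.03 then tool d [-0.0004  0.0003  0.0197]
[0.0703 0.0436 0.0137]
```

Emit:
{"api": "send_rows", "payload": {"deltas": [[[0,0.0005,0.004,0,0.4],[0,0.0005,0.006,0,0.4],[0,0,0.006,0,0.4],[0,0,0.002,0,0.4],[0,0,0,0,0.4]]]}}

```text
time: 8.7
position: [0.5242, -0.0022, 0.0417]
ee_rot: [-0.455, 0.454, -0.542, 0.542]
force: [-0.9, 0.5, -0.7]
width: 0.0596
```

Emit:
{"api": "send_rows", "payload": {"deltas": [[[-0.0005,0,0,0,0.4],[-0.0005,0,0,0,0.4],[0,0,0,0,0.4]]]}}

```text
time: 9.0
position: [0.5237, -0.0009, 0.0417]
ee_rot: [0.455, -0.455, 0.542, -0.542]
force: [-0.6, -0.6, -1.7]
width: 0.0599
```

Emit:
{"api": "send_rows", "payload": {"deltas": [[[-0.0005,0,0,0,0.4],[-0.0005,0,0,0,0.4],[0,0,0,0,0.4]]]}}

```text
time: 9.3
position: [0.5241, 0.0, 0.0418]
ee_rot: [-0.455, 0.454, -0.542, 0.542]
force: [0.0, -0.5, -0.7]
width: 0.0599
```

```bash
cat > pr.py <<'E'
from fit import *
from go import psi
a=np.radians(-10); x0,y0=.625,-.018
M=np.array([[np.cos(a),np.sin(a)],[-np.sin(a),np.cos(a)]])
def st():
    s=bot.observe(); f=s['force']; 
    print(round(float(s['time']),2),'press xy mm',np.round(M@(s['position'][:2]-[x0,y0])*1e3,2),'z',round(s['position'][2]*1e3,2),'psi',round(psi(s),2),'Fpress',np.round(M@f[:2],2),round(f[2],2),'T',np.round(s['wrist_torque'],3),'w',round(s['width']*1e3,2))
if __name__=='__main__': st()
E
python3 pr.py
```

```text
9.3 press xy mm [-102.5    0.2] z 41.78 psi -10.0 Fpress [ 0.13 -0.52] -0.71 T [ 0.055  0.014 -0.005] w 59.91
```

Emit:
{"api": "send_rows", "payload": {"deltas": [[[0,0,0.002,0,0.4],[0,0,0.002,0,0.4],[0,0,0.001,0,0.4],[0,0,0,0,0.4]]]}}

```text
time: 9.7
position: [0.5293, -0.001, 0.0417]
ee_rot: [-0.455, 0.454, -0.542, 0.542]
force: [-0.8, -0.2, 0.4]
width: 0.0597
```

Emit:
{"api": "send_rows", "payload": {"deltas": [[[0,0,0.001,0,0.4],[0,0,0.001,0,0.4],[0,0,0,0,0.4]]]}}

```text
time: 10.0
position: [0.5312, -0.0014, 0.0418]
ee_rot: [-0.455, 0.454, -0.542, 0.542]
force: [-0.5, 0.3, -0.6]
width: 0.0601
```

Emit:
{"api": "send_rows", "payload": {"deltas": [[[0,0,0.001,0,0.4],[0,0,0.001,0,0.4],[0,0,0,0,0.4]]]}}

```text
time: 10.3
position: [0.5331, -0.0018, 0.0418]
ee_rot: [-0.455, 0.454, -0.542, 0.542]
force: [0.1, 0.4, -0.6]
width: 0.0595
```

```bash
python3 pr.py
```

```text
10.3 press xy mm [-93.29   0.05] z 41.77 psi -10.02 Fpress [0.06 0.44] -0.64 T [ 0.038 -0.015 -0.033] w 59.54
```

Emit:
{"api": "send_rows", "payload": {"deltas": [[[0,0,0.001,0,0.4],[0,0,0.001,0,0.4],[0,0,0,0,0.4]]]}}

```text
time: 10.6
position: [0.5351, -0.0021, 0.0418]
ee_rot: [-0.455, 0.454, -0.542, 0.542]
force: [-0.3, 0.0, -1.0]
width: 0.0597
```

Emit:
{"api": "send_rows", "payload": {"deltas": [[[0,0,0.001,0,0.4],[0,0,0.001,0,0.4],[0,0,0,0,0.4]]]}}

```text
time: 10.9
position: [0.5355, -0.0022, 0.0413]
ee_rot: [0.454, -0.455, 0.542, -0.541]
force: [-3.8, 1.9, 0.7]
width: 0.0598
```

Emit:
{"api": "send_rows", "payload": {"deltas": [[[-0.0005,0.0005,0,0,0.4],[-0.0005,0.0005,0,0,0.4],[0,0,0,0,0.4]]]}}

```text
time: 11.2
position: [0.5355, -0.0021, 0.0411]
ee_rot: [0.453, -0.456, 0.542, -0.542]
force: [-8.4, -0.9, 9.8]
width: 0.0598
```

```bash
python3 pr.py
```

```text
11.2 press xy mm [-90.87   0.09] z 41.13 psi -10.03 Fpress [-8.13 -2.36] 9.8 T [-0.165  1.689 -0.104] w 59.83
```

Emit:
{"api": "send_rows", "payload": {"deltas": [[[-0.0005,0,0,0,0.4],[-0.0005,0,0,0,0.4],[0,0,0,0,0.4]]]}}

```text
time: 11.5
position: [0.5356, -0.0021, 0.0411]
ee_rot: [-0.453, 0.456, -0.542, 0.542]
force: [-8.1, -3.1, 10.0]
width: 0.0599
```

```bash
python3 pr.py
```

```text
11.5 press xy mm [-90.85   0.14] z 41.12 psi -10.06 Fpress [-7.48 -4.48] 10.01 T [-0.505  1.694 -0.024] w 59.95
```

Emit:
{"api": "send_rows", "payload": {"deltas": [[[0.0007,-0.001,-0.001,0,0.4],[0,0,0,0,0.4]]]}}

```text
time: 11.7
position: [0.5356, -0.0017, 0.0416]
ee_rot: [-0.454, 0.455, -0.542, 0.542]
force: [-3.7, -1.9, -0.3]
width: 0.0599
```

```bash
python3 pr.py
```

```text
11.7 press xy mm [-90.87   0.55] z 41.64 psi -10.07 Fpress [-3.29 -2.47] -0.27 T [-0.269  0.688 -0.334] w 59.91
```

Emit:
{"api": "send_rows", "payload": {"deltas": [[[0,0,0,0,0.75],[0,0,0,0,1],[0,0,0,0,1],[0,0,0,0,1],[0,-0.01,0,0,1],[0,-0.03,-0.01,0,1],[0,-0.03,-0.03,0,1],[0,-0.03,-0.04,0,1],[0,0,-0.04,0,1],[0,0,-0.04,0,1]]]}}

```text
time: 12.7
position: [0.3782, 0.0272, 0.1431]
ee_rot: [-0.455, 0.454, -0.541, 0.543]
force: [-0.5, 0.1, -0.5]
width: 0.0918
```

```bash
python3 - <<'E'
from pr import *
st()
ims=[]
for n,w0 in [('top',[300,130,370,220]),('side',[280,165,360,245])]:
    c=optics.capture(n); P=cloud(c)
    ims.append(cv2.resize(c['color'][w0[1]:w0[3],w0[0]:w0[2],::-1],(390,500) if n=='top' else (400,500),interpolation=cv2.INTER_CUBIC))
    m=bright(c,(.545,-.004),.11,.045).astype(np.uint8); m=cv2.morphologyEx(m,cv2.MORPH_CLOSE,np.ones((7,7)))
    X=P[...,:2]-[x0,y0]; sx=X@M[0]; m[(sx>-.075)]=0
    v,u=np.nonzero(m); win=[u.min()-4,v.min()-4,u.max()+5,v.max()+5]
    r=fitbox(c,m,win,[544,-4,-10],(-.09,-.003,-.03,.03,.04,.045)); p=r[0]
    print(n,r,'mid in press',M@(p[:2]/1e3-[x0,y0])*1e3)
cv2.imwrite('pics/e.png',np.hstack(ims))
E
```

```text
12.7 press xy mm [-250.89    1.65] z 143.11 psi -10.0 Fpress [-0.47  0.06] -0.54 T [ 0.071  0.049 -0.068] w 91.8
top (array([554.0519,  -6.7571,  -9.7128]), np.float64(0.21067765145273795)) mid in press [-71.8226  -1.2479]
side (array([556.4241,  -7.3461, -10.349 ]), np.float64(0.019033384908243547)) mid in press [-69.3841  -1.416 ]
```

View pics/e.png

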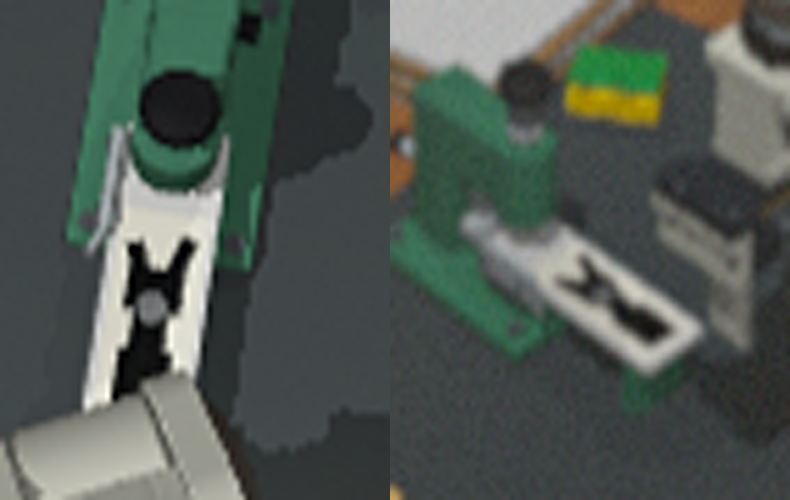

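Emit:
{"api": "send_rows", "payload": {"deltas": [[[0.0013,0.03,0.01,0,0],[0,0.03,0.02,0,0],[0,0.03,0.02,0,0],[0,0.003,0.015,0,0],[0,0,0.004,0,0],[0,0,0.0,0,0],[0,0,0.0,0,0]]]}}

```text
time: 13.5
position: [0.4462, 0.0137, 0.0494]
ee_rot: [-0.455, 0.454, -0.541, 0.542]
force: [0.4, -0.1, -0.3]
width: 0.0407
```

```bash
python3 pr.py
```

```text
13.5 press xy mm [-181.6    0.2] z 49.41 psi -10.0 Fpress [ 0.39 -0.07] -0.31 T [ 0.026  0.018 -0.024] w 40.75
```

Emit:
{"api": "send_rows", "payload": {"deltas": [[[0,0,0.002,0,0],[0,0,0.001,0,0],[0,0,0,0,0]]]}}

```text
time: 13.8
position: [0.4495, 0.013, 0.0492]
ee_rot: [-0.455, 0.454, -0.541, 0.542]
force: [0.4, 0.5, -0.2]
width: 0.0166
```

```bash
python3 pr.py
```

```text
13.8 press xy mm [-178.23    0.02] z 49.22 psi -10.01 Fpress [0.34 0.53] -0.2 T [ 0.015  0.037 -0.001] w 16.55
```

Emit:
{"api": "send_rows", "payload": {"deltas": [[[0,0,0.001,0,0],[0,0,0.001,0,0],[0,0,0,0,0]]]}}

```text
time: 14.1
position: [0.4514, 0.0127, 0.0488]
ee_rot: [-0.454, 0.454, -0.542, 0.542]
force: [0.8, 0.1, -1.0]
width: 0.0005
```

```bash
python3 pr.py
```

```text
14.1 press xy mm [-176.32    0.08] z 48.78 psi -10.02 Fpress [0.75 0.26] -1.01 T [ 0.035 -0.009  0.01 ] w 0.53
```

Emit:
{"api": "send_rows", "payload": {"deltas": [[[0,0,0.001,0,0],[0,0,0.001,0,0],[0,0,0,0,0]]]}}

```text
time: 14.4
position: [0.4533, 0.0124, 0.0487]
ee_rot: [-0.455, 0.454, -0.542, 0.542]
force: [0.0, 0.5, -0.1]
width: 0.0008
```

Emit:
{"api": "send_rows", "payload": {"deltas": [[[0,0,0.001,0,0],[0,0,0.001,0,0],[0,0,0,0,0]]]}}

```text
time: 14.7
position: [0.4553, 0.012, 0.0487]
ee_rot: [-0.455, 0.454, -0.542, 0.542]
force: [-0.2, -0.2, 0.5]
width: 0.0002
```

```bash
python3 pr.py
```

```text
14.7 press xy mm [-172.31    0.12] z 48.73 psi -10.01 Fpress [-0.17 -0.26] 0.52 T [ 0.052  0.007 -0.023] w 0.15
```

Emit:
{"api": "send_rows", "payload": {"deltas": [[[0,0,0.001,0,0],[0,0,0.001,0,0],[0,0,0,0,0]]]}}

```text
time: 15.0
position: [0.457, 0.0117, 0.0487]
ee_rot: [0.454, -0.455, 0.542, -0.542]
force: [-0.2, -0.4, 0.2]
width: 0.0005
```

Emit:
{"api": "send_rows", "payload": {"deltas": [[[0,0,0.001,0,0],[0,0,0.0005,0,0],[0,0,0,0,0]]]}}

```text
time: 15.3
position: [0.4572, 0.0116, 0.0484]
ee_rot: [0.454, -0.455, 0.542, -0.541]
force: [-5.1, 2.0, 3.3]
width: 0.0004
```

```bash
python3 pr.py
```

```text
15.3 press xy mm [-170.37    0.  ] z 48.45 psi -9.99 Fpress [-5.37  1.05] 3.33 T [0.33  1.087 0.074] w 0.4
```

Emit:
{"api": "send_rows", "payload": {"deltas": [[[0,0,-0.008,0,0],[0,-0.02,-0.012,0,0],[0,-0.045,0,0,0],[0,-0.045,0,0,0],[0,-0.045,0,0,0],[0,-0.007,0.025,0,0],[0,0,0.045,0,0],[0,0,0.045,0,0],[0,0,0.045,0,0],[0,0,0.03,0,0]]]}}

```text
time: 16.3
position: [0.6292, -0.0196, 0.2108]
ee_rot: [-0.455, 0.453, -0.541, 0.543]
force: [-0.4, 0.9, 0.3]
width: 0.0006
```

Emit:
{"api": "send_rows", "payload": {"deltas": [[[0,0,0,0,0],[0,0,0,0,0]]]}}

```text
time: 16.5
position: [0.6259, -0.0181, 0.2101]
ee_rot: [0.454, -0.454, 0.542, -0.542]
force: [-0.7, 0.3, -1.0]
width: 0.0005
```

```bash
python3 - <<'E'
from pr import *
st()
ims=[]
for n,w0 in [('top',[300,130,370,220]),('side',[280,145,360,245])]:
    c=optics.capture(n); P=cloud(c)
    ims.append(cv2.resize(c['color'][w0[1]:w0[3],w0[0]:w0[2],::-1],(390,500) if n=='top' else (400,500),interpolation=cv2.INTER_CUBIC))
    m=bright(c,(.545,-.004),.13,.045).astype(np.uint8); m=cv2.morphologyEx(m,cv2.MORPH_CLOSE,np.ones((7,7)))
    X=P[...,:2]-[x0,y0]; sx=X@M[0]; m[(sx>-.075)]=0
    v,u=np.nonzero(m); win=[u.min()-4,v.min()-4,u.max()+5,v.max()+5]
    r=fitbox(c,m,win,[554,-6,-10],(-.09,-.005,-.03,.03,.04,.045)); p=r[0]
    print(n,r,'mid in press',M@(p[:2]/1e3-[x0,y0])*1e3)
cv2.imwrite('pics/f.png',np.hstack(ims))
E
```

```text
16.5 press xy mm [0.94 0.1 ] z 210.06 psi -10.03 Fpress [-0.69  0.16] -0.95 T [0.05  0.037 0.021] w 0.51
top (array([556.3316,  -7.0604,  -9.4287]), np.float64(0.08722351342673552)) mid in press [-69.5248  -1.1507]
side (array([556.2961,  -6.8142,  -9.6825]), np.float64(0.011641281636481189)) mid in press [-69.6026  -0.9144]
```

View pics/f.png

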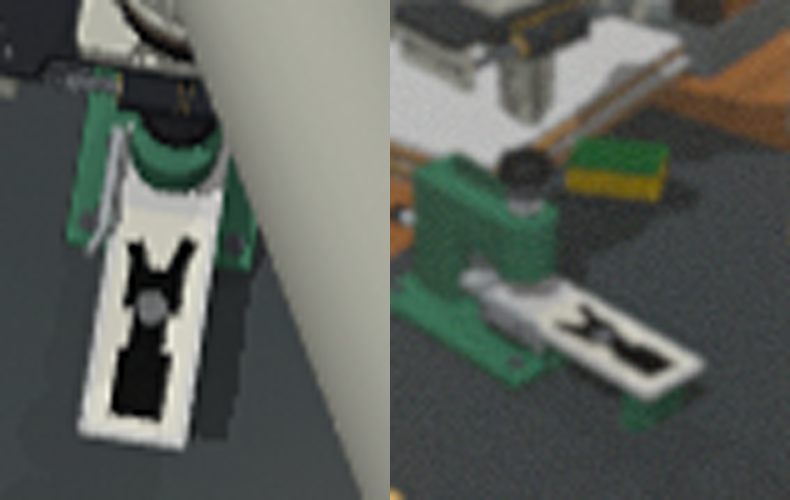

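Emit:
{"api": "send_rows", "payload": {"deltas": [[[0,0.008,-0.001,0,0],[0,0.008,0,0,0],[0,0.006,0,0,0],[0,0.003,0,0,0],[0,0.002,0,0,0],[0,0.0015,0,0,0],[0,0.0015,0,0,0],[0,0.0015,0,0,0],[0,0,0,0,0]]]}}

```text
time: 17.5
position: [0.6251, -0.0179, 0.18]
ee_rot: [-0.454, 0.454, -0.542, 0.542]
force: [-4.1, -0.8, 6.1]
width: 0.0001
```

```bash
python3 pr.py
```

```text
17.5 press xy mm [0.06 0.13] z 179.99 psi -10.01 Fpress [-3.93 -1.47] 6.12 T [-0.011  0.584 -0.016] w 0.14
```

Emit:
{"api": "send_rows", "payload": {"deltas": [[[0,0.0015,0,0,0],[0,0.0015,0,0,0],[0,0.001,0,0,0],[0,0.001,0,0,0],[0,0,0,0,0]]]}}

```text
time: 18.0
position: [0.6251, -0.0179, 0.1753]
ee_rot: [-0.454, 0.454, -0.541, 0.542]
force: [-4.1, -0.4, 6.0]
width: -0.0
```

```bash
python3 pr.py
```

```text
18.0 press xy mm [0.07 0.13] z 175.35 psi -10.01 Fpress [-4.01 -1.14] 5.97 T [-0.009  0.725  0.032] w -0.01
```

Emit:
{"api": "send_rows", "payload": {"deltas": [[[0,0.001,-0.0005,0,0],[0,0.001,0,0,0],[0,0.001,0,0,0],[0,0,0,0,0]]]}}

```text
time: 18.4
position: [0.625, -0.0179, 0.1727]
ee_rot: [-0.455, 0.454, -0.541, 0.542]
force: [-3.0, 0.1, 6.9]
width: 0.0004
```

```bash
python3 pr.py
```

```text
18.4 press xy mm [0.03 0.11] z 172.68 psi -10.01 Fpress [-2.92 -0.46] 6.9 T [-0.152  0.65   0.02 ] w 0.4
```

Emit:
{"api": "send_rows", "payload": {"deltas": [[[0,0.0008,0,0,0],[0,0.0007,0,0,0],[0,0,0,0,0]]]}}

```text
time: 18.7
position: [0.6251, -0.0179, 0.1713]
ee_rot: [-0.455, 0.454, -0.541, 0.542]
force: [-2.6, -0.0, 8.2]
width: 0.0003
```

```bash
python3 pr.py
```

```text
18.7 press xy mm [0.04 0.11] z 171.3 psi -10.02 Fpress [-2.51 -0.47] 8.17 T [-0.066  0.664  0.025] w 0.33
```

Emit:
{"api": "send_rows", "payload": {"deltas": [[[0,0.0005,-0.0003,0,0],[0,0.0005,0,0,0],[0,0,0,0,0]]]}}

```text
time: 19.0
position: [0.625, -0.0178, 0.1705]
ee_rot: [-0.455, 0.454, -0.541, 0.542]
force: [-2.9, -0.1, 8.0]
width: 0.0003
```

```bash
python3 pr.py
```

```text
19.0 press xy mm [0.   0.15] z 170.48 psi -10.02 Fpress [-2.86 -0.63] 8.04 T [-0.092  0.616 -0.018] w 0.25
```

Emit:
{"api": "send_rows", "payload": {"deltas": [[[0,0.0004,0,0,0],[0,0,0,0,0]]]}}

```text
time: 19.2
position: [0.625, -0.0179, 0.1701]
ee_rot: [-0.455, 0.454, -0.541, 0.542]
force: [-3.0, -0.3, 8.2]
width: 0.0004
```

```bash
python3 pr.py
```

```text
19.2 press xy mm [0.01 0.14] z 170.12 psi -10.02 Fpress [-2.94 -0.83] 8.21 T [-0.119  0.666  0.053] w 0.4
```

Emit:
{"api": "send_rows", "payload": {"deltas": [[[0,0.0004,0,0,0],[0,0,0,0,0]]]}}

```text
time: 19.4
position: [0.625, -0.0179, 0.1698]
ee_rot: [-0.455, 0.454, -0.541, 0.542]
force: [-3.8, -0.2, 9.0]
width: 0.0001
```

Emit:
{"api": "send_rows", "payload": {"deltas": [[[0,0.0003,0,0,0],[0,0,0,0,0]]]}}

```text
time: 19.6
position: [0.6251, -0.0179, 0.1698]
ee_rot: [-0.455, 0.454, -0.541, 0.542]
force: [-4.0, -1.0, 11.0]
width: 0.0006
```

```bash
python3 pr.py
```

```text
19.6 press xy mm [0.04 0.14] z 169.83 psi -10.02 Fpress [-3.79 -1.7 ] 10.96 T [-0.104  0.826 -0.006] w 0.62
```

Emit:
{"api": "send_rows", "payload": {"deltas": [[[0,0.0003,0,0,0],[0,0.0003,0,0,0],[0,0,0,0,0]]]}}

```text
time: 19.9
position: [0.6251, -0.0179, 0.1697]
ee_rot: [-0.455, 0.454, -0.541, 0.543]
force: [-5.0, -1.0, 14.6]
width: 0.0006
```

Emit:
{"api": "send_rows", "payload": {"deltas": [[[0,0.0004,0,0,0],[0,0.0004,0,0,0],[0,0,0,0,0]]]}}

```text
time: 20.2
position: [0.6251, -0.0179, 0.1697]
ee_rot: [-0.455, 0.454, -0.541, 0.543]
force: [-7.1, -1.0, 19.6]
width: 0.0005
```

```bash
python3 pr.py
```

```text
20.2 press xy mm [0.11 0.16] z 169.66 psi -10.02 Fpress [-6.81 -2.22] 19.63 T [-0.186  1.548  0.05 ] w 0.46
```

Emit:
{"api": "send_rows", "payload": {"deltas": [[[0,0,0,0,0],[0,0,0,0,0],[0,0,0,0,0],[0,0,0,0,0],[0,0,0,0,0],[0,0,0,0,0],[0,0,0,0,0]]]}}

```text
time: 20.9
position: [0.6252, -0.0178, 0.1697]
ee_rot: [-0.455, 0.454, -0.541, 0.543]
force: [-6.8, -0.6, 18.2]
width: 0.0007
```

```bash
python3 pr.py
```

```text
20.9 press xy mm [0.12 0.2 ] z 169.66 psi -10.02 Fpress [-6.55 -1.76] 18.24 T [-0.176  1.491  0.001] w 0.68
```

Emit:
{"api": "send_rows", "payload": {"deltas": [[[0,0,0,0,0],[0,0,0,0,0],[0,0,0,0,0],[0,-0.001,0,0,0],[0,-0.002,0,0,0],[0,-0.002,0,0,0],[0,-0.0025,0,0,0],[0,-0.0025,0,0,0],[0,-0.0025,0,0,0],[0,-0.0025,0,0,0]]]}}

```text
time: 21.9
position: [0.6249, -0.0179, 0.1824]
ee_rot: [-0.455, 0.454, -0.541, 0.542]
force: [0.9, 0.4, 0.2]
width: 0.0006
```

Emit:
{"api": "send_rows", "payload": {"deltas": [[[0,-0.005,0,0,0],[0,-0.02,0,0,0],[0,-0.025,0,0,1],[0,0,0,0,1]]]}}

```text
time: 22.3
position: [0.6265, -0.0173, 0.2348]
ee_rot: [-0.456, 0.453, -0.54, 0.543]
force: [0.3, 0.6, -0.1]
width: 0.0122
```

```bash
python3 - <<'E'
from pr import *
from go import go
st()
c=optics.capture('side'); P=cloud(c)
hsv=cv2.cvtColor(c['color'],cv2.COLOR_RGB2HSV)
im=c['color'][160:240,280:370,::-1]; a0=np.load('side_lift.npy')[160:240,280:370,::-1]
cv2.imwrite('pics/g.png',np.hstack([cv2.resize(i,(390,350),interpolation=cv2.INTER_CUBIC) for i in (a0,im)]))
go(*([x0,y0]+M.T@[-.091,.0004]),.0415,-10)
E
```

```text
22.3 press xy mm [1.32 0.93] z 234.75 psi -10.0 Fpress [0.19 0.6 ] -0.15 T [ 0.077 -0.063 -0.013] w 12.17
t 22.4 pos [ 0.6255 -0.0176  0.2329] psi -10.01 F [ 0.13  0.63 -0.71] w 0.016 
 spin first -0.01 then tool d [ 0.0001  0.1914 -0.0914]
```

View pics/g.png

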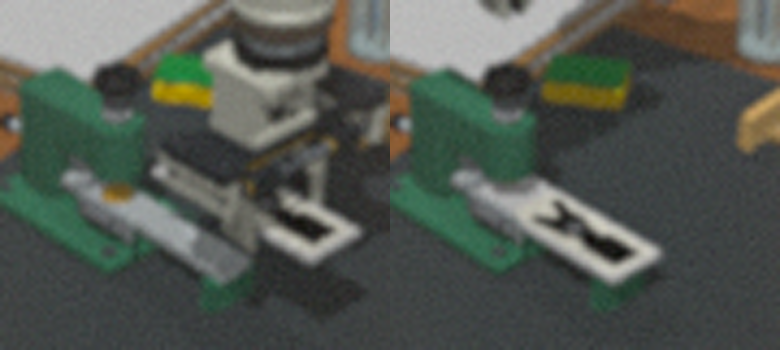

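Emit:
{"api": "send_rows", "payload": {"deltas": [[[0,0,-0.03,0,1],[0,0,-0.04,0,1],[0,0.01,-0.0214,0,1],[0,0.03,0,0,1],[0,0.03,0,0,1],[0,0.02,0,0,1],[0,0.01,0,0,1],[0,0,0,0,1]]]}}

```text
time: 23.15
position: [0.5326, -0.0019, 0.1293]
ee_rot: [0.454, -0.455, 0.543, -0.541]
force: [-0.9, -0.4, -0.5]
width: 0.0798
```

```bash
python3 pr.py
```

```text
23.15 press xy mm [-93.78  -0.14] z 129.31 psi -10.0 Fpress [-0.84 -0.58] -0.51 T [ 0.053  0.028 -0.001] w 79.81
```

Emit:
{"api": "send_rows", "payload": {"deltas": [[[-0.0005,0.02,0,0,1],[0,0.025,0,0,1],[0,0.02,0,0,1],[0,0.015,0,0,1],[0,0.0075,0,0,1],[0,0,0,0,1],[0,0,0,0,1]]]}}

```text
time: 23.85
position: [0.535, -0.0013, 0.0444]
ee_rot: [-0.455, 0.454, -0.541, 0.542]
force: [-0.4, -0.1, 0.4]
width: 0.0921
```

```bash
python3 pr.py
```

```text
23.85 press xy mm [-91.55   0.87] z 44.45 psi -10.0 Fpress [-0.39 -0.14] 0.42 T [ 0.058  0.    -0.097] w 92.09
```

Emit:
{"api": "send_rows", "payload": {"deltas": [[[0,0,0,0,0.75],[0,0,0,0,0.65],[0,0,0,0,0.55],[0,0,0,0,0.4],[0,0,0,0,0.4],[0,0,0,0,0.4],[0,0,0,0,0.4],[0,-0.001,0,0,0.4],[0,0,0,0,0.4]]]}}

```text
time: 24.75
position: [0.5342, -0.0014, 0.0446]
ee_rot: [0.454, -0.455, 0.542, -0.542]
force: [-0.1, -0.0, -0.7]
width: 0.0598
```

```bash
python3 pr.py
```

```text
24.75 press xy mm [-92.34   0.6 ] z 44.64 psi -10.01 Fpress [-0.07 -0.02] -0.75 T [0.097 0.019 0.028] w 59.8
```

Emit:
{"api": "send_rows", "payload": {"deltas": [[[0.0007,0,-0.003,0,0.4],[0,0,-0.008,0,0.4],[0,0,-0.012,0,0.4],[0,0,-0.015,0,0.4],[0,0,-0.015,0,0.4],[0,0,-0.015,0,0.4],[0,0,-0.015,0,0.4],[0,0,-0.01,0,0.4],[0,-0.01,-0.004,0,0.4],[0,-0.03,0,0,0.4]]]}}

```text
time: 25.75
position: [0.4358, 0.0149, 0.0838]
ee_rot: [0.453, -0.456, 0.543, -0.54]
force: [-0.3, -0.8, 0.4]
width: 0.0599
```

```bash
python3 pr.py
```

```text
25.75 press xy mm [-192.01   -0.48] z 83.85 psi -9.96 Fpress [-0.15 -0.83] 0.4 T [ 0.054 -0.058  0.004] w 59.94
```

```bash
python3 go.py .4746 .2812 .090 -13.8
```

```text
t 25.8 pos [0.4358 0.0149 0.0838] psi -9.96 F [-0.29 -0.79  0.4 ] w 0.0599 
 spin first 3.84 then tool d [-0.2679 -0.0062 -0.0259]
```

Emit:
{"api": "send_rows", "payload": {"deltas": [[[0,-0.006,0,3.84,0.4],[-0.02,0,-0.002,0,0.4],[-0.04,0,-0.004,0,0.4],[-0.045,0,-0.004,0,0.4],[-0.045,0,-0.004,0,0.4],[-0.045,0,-0.004,0,0.4],[-0.04,0,-0.004,0,0.4],[-0.02,0,-0.002,0,0.4],[-0.013,0,-0.002,0,0.4],[0,0,0,0,0.4]]]}}

```text
time: 26.75
position: [0.4774, 0.2847, 0.0917]
ee_rot: [0.438, -0.436, 0.556, -0.555]
force: [0.1, 0.3, -0.3]
width: 0.0598
```

Emit:
{"api": "send_rows", "payload": {"deltas": [[[0,0,0,0,0.4],[0,0,0,0,0.4]]]}}

```text
time: 26.95
position: [0.4777, 0.2796, 0.0908]
ee_rot: [-0.435, 0.436, -0.557, 0.557]
force: [-0.8, 0.4, -1.0]
width: 0.06
```

```bash
python3 - <<'E'
from pr import *
from go import go
go(.4746,.2812,.040,-13.8)
s=bot.observe(); zt=s['position'][2]; p=psi(s); t=np.radians(p)
c=optics.capture('side'); P=cloud(c)
m=bright(c,s['position'][:2]+.022*np.array([np.cos(t),np.sin(t)]),.10,zt).astype(np.uint8)
cv2.imwrite('pics/h.png',cv2.resize(c['color'][220:320,220:350,::-1],None,fx=5,fy=5,interpolation=cv2.INTER_CUBIC))
X=P[m>0]; D=(X[:,:2]-s['position'][:2])@np.array([[np.cos(t),-np.sin(t)],[np.sin(t),np.cos(t)]])
print(m.sum(),'along extents',np.percentile(D[:,0],[1,5,95,99]),'lat',np.percentile(D[:,1],[1,99]))
E
```

```text
t 26.9 pos [0.4777 0.2796 0.0908] psi -13.94 F [-0.76  0.45 -1.03] w 0.06 
 spin first -0.14 then tool d [-0.0008  0.0508 -0.0034]
254 along extents [-0.07   -0.0675  0.0116  0.0293] lat [-0.0423  0.0394]
```

View pics/h.png

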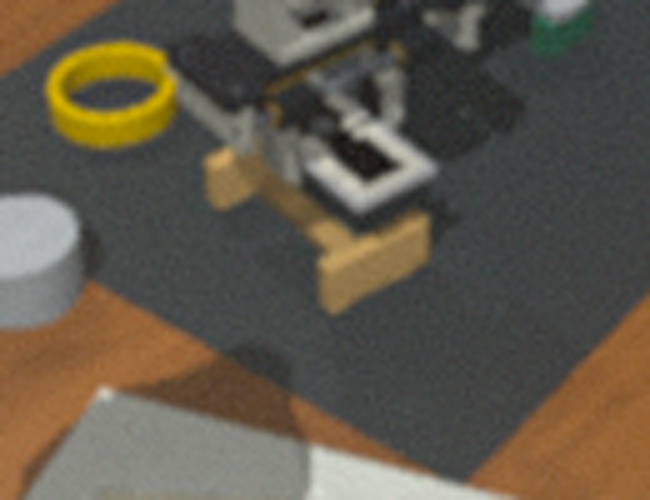

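Emit:
{"api": "send_rows", "payload": {"deltas": [[[-0.0008,0.01,-0.0034,0,0.4],[0,0.015,0,0,0.4],[0,0.012,0,0,0.4],[0,0.006,0,0,0.4],[0,0.003,0,0,0.4],[0,0,0,0,0.4],[0,0,0,0,0.4]]]}}

```text
time: 27.7
position: [0.4747, 0.283, 0.0449]
ee_rot: [-0.436, 0.436, -0.557, 0.557]
force: [0.5, -0.1, -0.7]
width: 0.0598
```

```bash
python3 go.py .4746 .2812 .0395 -13.8
```

```text
t 27.7 pos [0.4747 0.283  0.0449] psi -13.84 F [ 0.55 -0.12 -0.74] w 0.0598 
 spin first -0.04 then tool d [0.0018 0.0054 0.0004]
```

Emit:
{"api": "send_rows", "payload": {"deltas": [[[0,0.001,0,0,0.4],[0,0.001,0,0,0.4],[0,0,0,0,0.4]]]}}

```text
time: 28.0
position: [0.4746, 0.2828, 0.0429]
ee_rot: [-0.436, 0.436, -0.557, 0.557]
force: [-0.4, -0.4, -0.8]
width: 0.0596
```

```bash
python3 go.py .4746 .2812 .0395 -13.8
```

```text
t 28.0 pos [0.4746 0.2828 0.0429] psi -13.85 F [-0.36 -0.43 -0.78] w 0.0596 
 spin first -0.05 then tool d [0.0015 0.0034 0.0004]
```

Emit:
{"api": "send_rows", "payload": {"deltas": [[[0.0015,0.001,0,0,0.4],[0,0.0007,0,0,0.4],[0,0,0,0,0.4]]]}}

```text
time: 28.3
position: [0.474, 0.2811, 0.0409]
ee_rot: [-0.436, 0.436, -0.557, 0.557]
force: [-0.9, -0.0, -0.4]
width: 0.0595
```

Emit:
{"api": "send_rows", "payload": {"deltas": [[[0,0.0007,0,0,0.4],[0,0.0003,0,0,0.4],[0,0,0,0,0.4]]]}}

```text
time: 28.6
position: [0.4741, 0.2813, 0.04]
ee_rot: [-0.436, 0.436, -0.557, 0.557]
force: [-1.0, -0.4, -0.8]
width: 0.0599
```

```bash
python3 go.py .4746 .2812 .0395 -13.8
```

```text
t 28.6 pos [0.4741 0.2813 0.04  ] psi -13.85 F [-0.96 -0.38 -0.8 ] w 0.0599 
 spin first -0.05 then tool d [0.     0.0005 0.0005]
```

Continue down until contact.

Emit:
{"api": "send_rows", "payload": {"deltas": [[[0,0.0005,0.0004,0,0.4],[0,0.0003,0,0,0.4],[0,0,0,0,0.4]]]}}

```text
time: 28.9
position: [0.4742, 0.2814, 0.0399]
ee_rot: [0.436, -0.436, 0.557, -0.557]
force: [-1.8, -1.3, 7.2]
width: 0.0597
```

Emit:
{"api": "send_rows", "payload": {"deltas": [[[0,0.0004,0,0,0.4],[0,0.0003,0,0,0.4],[0,0,0,0,0.4]]]}}

```text
time: 29.2
position: [0.4742, 0.2814, 0.0398]
ee_rot: [-0.436, 0.436, -0.557, 0.557]
force: [-4.7, -2.9, 12.0]
width: 0.0598
```

```bash
python3 go.py .4746 .2812 .0395 -13.8
```

```text
t 29.2 pos [0.4742 0.2814 0.0398] psi -13.84 F [-4.75 -2.89 12.04] w 0.0598 
 spin first -0.04 then tool d [0.0001 0.0003 0.0004]
```

Contact on the battens. I'll relieve the load, release, retreat upward and look.

Emit:
{"api": "send_rows", "payload": {"deltas": [[[0,-0.0012,0,0,0.4],[0,0,0,0,0.75],[0,0,0,0,1],[0,0,0,0,1],[0,0,0,0,1],[0,-0.01,0,0,1],[0,-0.03,0,0,1],[0,-0.04,0,0,1],[0,-0.04,-0.02,0,1],[0,-0.02,-0.04,0,1]]]}}

```text
time: 30.2
position: [0.42, 0.296, 0.184]
ee_rot: [-0.437, 0.432, -0.558, 0.558]
force: [-1.1, 2.3, 0.1]
width: 0.0919
```

Emit:
{"api": "send_rows", "payload": {"deltas": [[[0.04,0,-0.02,0,1],[0.045,0,0,0,1],[0.045,0,0,0,1],[0.045,0,0,0,1],[0.02,0,0,0,1],[0,0,0,0,1]]]}}

```text
time: 30.8
position: [0.3492, 0.1083, 0.1802]
ee_rot: [-0.435, 0.435, -0.557, 0.558]
force: [0.6, -0.1, 0.6]
width: 0.092
```

```bash
python3 - <<'E'
from pr import *
st(); ims=[]
for n,w0 in [('top',[205,160,275,240]),('side',[230,220,330,310])]:
    c=optics.capture(n); P=cloud(c)
    ims.append(cv2.resize(c['color'][w0[1]:w0[3],w0[0]:w0[2],::-1],(390,450),interpolation=cv2.INTER_CUBIC))
    m=bright(c,(.496,.276),.12,.041).astype(np.uint8); m=cv2.morphologyEx(m,cv2.MORPH_CLOSE,np.ones((7,7)))
    v,u=np.nonzero(m); win=[u.min()-4,v.min()-4,u.max()+5,v.max()+5]
    print(n,fitbox(c,m,win,[496,276,-13.8],(-.09,.09,-.03,.03,.036,.041)),'medz',np.median(P[m>0][:,2]))
cv2.imwrite('pics/i.png',np.hstack(ims))
c=optics.capture('top'); cv2.imwrite('pics/j.png',cv2.resize(c['color'][110:290,150:490,::-1],(800,424)))
E
```

```text
30.8 press xy mm [-293.57   76.48] z 180.19 psi -14.11 Fpress [ 0.58 -0.  ] 0.63 T [0.07  0.013 0.014] w 91.96
top (array([495.7743, 273.9816, -13.2002]), np.float64(0.04243622362439786)) medz 0.04100739126176489
side (array([496.0923, 275.1102, -13.5592]), np.float64(0.00997944846387753)) medz 0.04142280050422986
```

View pics/i.png

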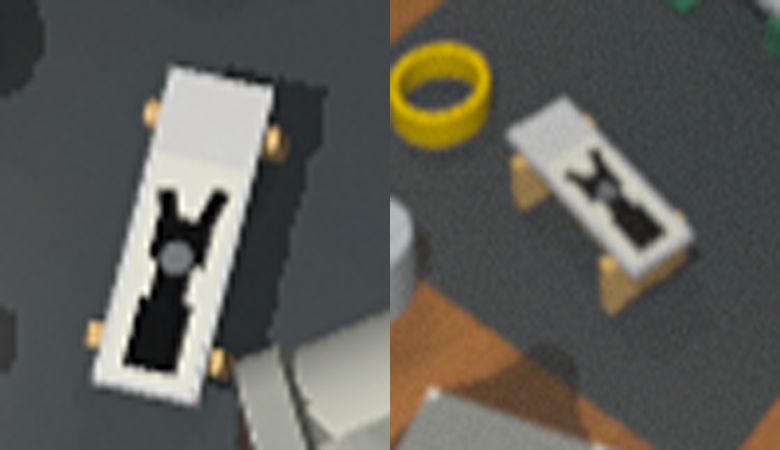

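View pics/j.png

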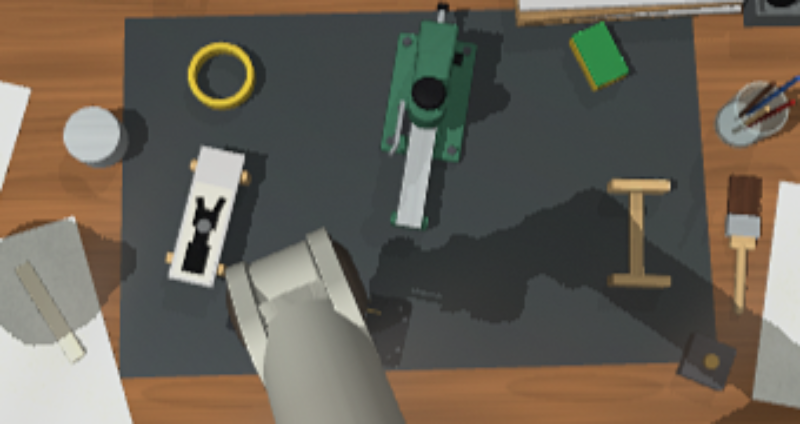

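```bash
python3 -c "
from plant import ticket; print(ticket.sign_off())"
```

```text
the job is handed in; nothing more can be done
None
```

The print has been stamped and laid face up across the empty rest, and the job is handed in at about 31 s of the 72 s allowed. No verdict was reported.

- **Insertion:** I slid the print along the fence to the back gauge. While still gripped, it showed contact with the gauge, the fence and the bed; the highest gauge push read was about 8 N, against the clamp's 25 N. After letting go, I gave the tail edge a light push of about 5 N to square it. I had no direct view of the gauge inside the throat, so that the print sat square and the gauge did not shift rests on the force readings.
- **Plunger:** I pressed the knob down in small steps and it bottomed after about 12 mm. I held it at 18–20 N vertically, with about 7 N sideways, for roughly 1 s. I then raised the tool slowly. The tool lost contact at the knob's full height, and the side picture showed the knob fully up.
- **Placement:** The last camera fits put the print's centre at (496, 274–275) mm and its angle at −13.2° to −13.6°. The rest was measured at (496, 275–278) mm and −12° to −14°. The batten ends stick out about evenly on both sides.
- **Disagreements:** The two cameras differed by 1–3 mm and about half a degree throughout. While the print was in the press, they put it about 1 mm further from the fence than the contact readings suggested.
- **End state:** In the last top view the other things on the table looked where they were. The arm is clear of everything.

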